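# Hang up the two parts baskets

### The arm

A 6-joint arm with a two-finger parallel gripper is mounted at the origin on a cart in front of the work surface, level with it; the furniture and walls round the work are solid. World frame = base frame: x ahead of the robot, y to its left, z up, the work surface at z = 0. Lengths are in m, angles in rad, forces in N, time in s.
With the tool pointing down it reaches from about 0.3 to 0.75 m from the base axis. Payload 8.5 kg.
Tool frame: the origin (TCP) lies at the very end of the fingers, on their centre line; the grasp point (between the pads) lies 19 mm behind it (hold_point_z is the distance from the TCP to the grasp point, in m); y points along the fingers, x is the direction in which the jaws open and shut, and the axes are right-handed (so a half turn about y gives the same grasp; the last joint's range is limited). The gripper opens to 85 mm and grips with 20 to 120 N. Pads are 22 mm wide; open, the fingers measure 114 mm over their backs; the gripper's body (76 mm by 85 mm) begins 54 mm behind the grasp point. The pads swing forward as they close: fully open they stand 13 mm farther back than shut.
Start: joints at [-1.484, 0.381, 1.297, -0, 1.464, -0.215], TCP at [0.163, -0.525, 0.231] pointing down, gripper open.
Joint ranges: [-3.11, 3.11], [-0.89, 2.33], [0.22, 2.48], [-1.42, 4.56], [0.17, 2.85], [-2.88, 2.88]. Speed limits (rad/s): [2.39, 2.39, 3.14, 3.14, 3.14, 3.14].

### API

Orientations are given as a rotation vector (axis times angle).
In Python, from plant import reach, move_l, move_j, gripper_to, pause, inverse_kinematics, read_state, camera, MotionError, finish_job, spot_in, hold_point_z gives the robot as it stands. Calls block until the motion is done:
- reach(position, orientation): joint-space move of the TCP to a pose.
- move_l(position, rotation=None, rate=0.15, contact_N=None): straight line of the TCP; rotation=None keeps the orientation; rate is the mean speed in m/s. With contact_N (N) it stops when the force on the tool has changed by that much, and returns True; else False.
- move_j(angles): joint-space move.
- gripper_to(opening, squeeze=None): finger opening in m; squeeze is the grip in N (None keeps the last); returns when the fingers have stopped.
- pause(seconds).
- inverse_kinematics(position, orientation): joint angles nearest the present ones, or None.
- read_state(): the state.
- camera(name): name is "scene" or "top"; returns a dict with "frame" (400x640x3 uint8, red, green, blue), "depth" (400x640 float32, m along the optical axis (not along the pixel's ray), 0 where there is no reading), "mtx" (3x3 intrinsics, pixels), "origin" and "rotation" of the camera in the world. Camera axes: x right, y down, z forward; pixel columns grow to the right and rows downward; lengths in m; the calibration is good to about 2 mm. A picture is of the moment at which its call begins.
A pose or a line that the arm cannot do raises MotionError and nothing moves.
- finish_job(): hands the job in, once; it reports no verdict.
Trained networks look in a picture, given as the dict that the camera call returned (one of the last four; its "shot" number tells which), for a name from the list of things; names that differ only in an ending like _2 or _b are one class to them, and where a whole thing is asked for, a point or a joint stands for the part that bears it (a point fixed in the world has none). Each returns a list of dicts, best first, with "confidence" (0 to 1); they miss things now and then, are a little off and sometimes report something else, mostly with a low value. They report only what shows in the picture. A call takes as long as a camera call.
- spot_in(picture, target): "position" ([x, y, z] in m, in world coordinates, good to about 4 mm: the middle of the surface that is visible of it).
The state is a dict: "t": time; "qpos": joint angles; "qvel": joint speeds; "effort": joint torques, N m; "tcp_pos": TCP position; "ee_rot": TCP orientation; "contact_force": force on the tool from outside, world axes, zero at the start; "torque": the same for the moment, N m; "gripper_width": finger opening in m.
Only numpy, scipy, OpenCV 4.12 (cv2) and the standard library are available. Lean on these libraries where they do the work, as an engineer would, in place of code of your own. Each camera call takes 0.05 s, during which the arm holds its last target. There are 200 camera calls.

### The job

Clear the bench by hanging each of the two parts baskets by its handle bar on the double hook of the stand of the same colour (orange on orange, green on green), so that it hangs freely with the bar resting on both prongs and keeps what is in it. Do not shift or knock over the pump bottle or the driver block.

Things in the scene. Friction and masses are not known exactly. Their poses are not given: they have to be found in the camera images.
- orange_basket: orange plastic parts basket, loose, about 0.16 kg: open box 76 (x) x 118 (y) x 50 mm (z), 3 mm walls and floor, front and back alike, with a stiff fixed steel arch handle over its middle in its y-z plane (legs 7 mm thick at y = +-58.5 mm). Holds an amber tape roll. Origin: centre of the underside, z up. Its y axis starts within 0.5 rad of world y.
- orange_basket_bar (a point): centre of the orange basket's handle bar: straight level round black bar along the basket's y, 10 mm thick, 98 mm long, 150 mm above the basket's underside; nothing between it and the box rim 100 mm below
- orange_stand: grey bench stand with orange shelf lip and orange panel, fixed. Origin on the bench right below the hook seat; x runs from its open front (robot side) to its back plate, y across, z up; turned -0.1 to 0.25 rad from the world axes. Foot plate x -35..95, y +-70 mm, 8 mm thick; back plate face at x = 80 mm; a white jar stands on its top shelf (up to z = 418 mm).
- orange_stand_seat (a point): where the bar centre of a hung basket lies: midway between the stand's two steel prongs, 210 mm above the bench. Prongs 8 mm thick at y = +-30 mm, from the back plate forward and slightly down to a flat seat (x -8..10 mm, steel top 5 mm below this point), then steeply up to rounded ends at x = -23 mm, top 19 mm above this point. Axes as the stand's.
- orange_stand_shelf (a point): middle of the orange stand's shelf's lower front edge, 150 mm above and 2 mm behind the seat point. The shelf (y +-70 mm, lip 24 mm high) reaches from here back 91 mm and overhangs the prongs: there is no room for an upright gripper over the seat, so come in leaning back towards the robot.
- green_basket: green plastic parts basket, loose, about 0.16 kg: open box 76 (x) x 118 (y) x 50 mm (z), 3 mm walls and floor, front and back alike, with a stiff fixed steel arch handle over its middle in its y-z plane (legs 7 mm thick at y = +-58.5 mm). Holds a blue and white eraser. Origin: centre of the underside, z up. Its y axis starts within 0.5 rad of world y.
- green_basket_bar (a point): centre of the green basket's handle bar: straight level round black bar along the basket's y, 10 mm thick, 98 mm long, 150 mm above the basket's underside; nothing between it and the box rim 100 mm below
- green_stand: grey bench stand with green shelf lip and green panel, fixed. Origin on the bench right below the hook seat; x runs from its open front (robot side) to its back plate, y across, z up; turned -0.1 to 0.25 rad from the world axes. Foot plate x -35..95, y +-70 mm, 8 mm thick; back plate face at x = 80 mm; a wire spool stands on its top shelf (up to z = 413 mm).
- green_stand_seat (a point): where the bar centre of a hung basket lies: midway between the stand's two steel prongs, 210 mm above the bench. Prongs 8 mm thick at y = +-30 mm, from the back plate forward and slightly down to a flat seat (x -8..10 mm, steel top 5 mm below this point), then steeply up to rounded ends at x = -23 mm, top 19 mm above this point. Axes as the stand's.
- green_stand_shelf (a point): middle of the green stand's shelf's lower front edge, 150 mm above and 2 mm behind the seat point. The shelf (y +-70 mm, lip 24 mm high) reaches from here back 91 mm and overhangs the prongs: there is no room for an upright gripper over the seat, so come in leaning back towards the robot.
- amber_tape: roll of amber tape, 48 mm across, 19 mm high, lying in the orange basket; origin: centre of its underside
- eraser: blue and white eraser, 42x47x12 mm, lying in the green basket; origin: centre of its underside
- pump_bottle: white solvent pump bottle, 66 mm across, 148 mm tall, loose, standing on the bench; origin: centre of its underside; must not be knocked or shifted
- driver_stand: small black block with needle drivers standing in it, 46x92x156 mm, loose on the bench; origin: centre of its underside; must not be knocked or shifted

How it is judged:
At the end, for the whole second after the job is handed in: Each basket hangs on its own colour's double hook, bar centre -14..+60 mm (x), +-20 mm (y), -6..+20 mm (z) from the seat point, within 0.25 rad of upright, borne by the stand, slower than 0.15 m/s, with its tape roll or eraser still inside; everything released (x of orange_basket_bar in the frame of orange_stand_seat between -0.014 and 0.06 m and y of orange_basket_bar in the frame of orange_stand_seat between -0.02 and 0.02 m and z of orange_basket_bar in the frame of orange_stand_seat between -0.006 and 0.02 m and x of amber_tape in the frame of orange_basket between -0.04 and 0.04 m and y of amber_tape in the frame of orange_basket between -0.06 and 0.06 m and z of amber_tape in the frame of orange_basket between -0.02 and 0.055 m and angle between each of orange_basket, green_basket's own z axis and vertical below 0.25 rad and contact force between orange_basket and orange_stand above 0.5 N and linear speed of each of orange_basket, green_basket below 0.15 m/s and x of green_basket_bar in the frame of green_stand_seat between -0.014 and 0.06 m and y of green_basket_bar in the frame of green_stand_seat between -0.02 and 0.02 m and z of green_basket_bar in the frame of green_stand_seat between -0.006 and 0.02 m and x of eraser in the frame of green_basket between -0.04 and 0.04 m and y of eraser in the frame of green_basket between -0.06 and 0.06 m and z of eraser in the frame of green_basket between -0.02 and 0.055 m and contact force between green_basket and green_stand above 0.5 N); the robot touches nothing.
It fails at once if the pump bottle is shifted more than 30 mm or tipped (distance of pump_bottle from where it was at the start of the episode above 0.03 m or angle between pump_bottle's own z axis and vertical above 0.35 rad).
It fails at once if the driver block is shifted more than 30 mm or tipped (distance of driver_stand from where it was at the start of the episode above 0.03 m or angle between driver_stand's own z axis and vertical above 0.35 rad).
It fails at once if a basket loses what is in it (not (x of amber_tape in the frame of orange_basket between -0.04 and 0.04 m and y of amber_tape in the frame of orange_basket between -0.06 and 0.06 m and z of amber_tape in the frame of orange_basket between -0.02 and 0.055 m and x of eraser in the frame of green_basket between -0.04 and 0.04 m and y of eraser in the frame of green_basket between -0.06 and 0.06 m and z of eraser in the frame of green_basket between -0.02 and 0.055 m)).
It also fails if it takes over 64 s, if anything falls off the work surface, if the arm or the gripper's body presses on something with over 40 N, if the wrist force passes 120 N, or if a joint passes its speed limit or range.

## Working session

There is one attempt and no reset: what is moved stays moved. The work goes in short steps, each a Python script; the robot and the scene stay as the last script left them, time stands still between calls to the robot, and variables do not carry over. Pictures are saved under pics/ and viewed, about 8 in all and at most 12, crops included, and the job is handed in when it is done.

```bash
mkdir -p pics; ls
cat > h.py <<'E'
import numpy as np, cv2
from scipy.spatial.transform import Rotation as R
from plant import *
def cloud(c):
    K=np.array(c["mtx"]);d=c["depth"];v,u=np.mgrid[:d.shape[0],:d.shape[1]]
    p=np.stack([(u-K[0,2])/K[0,0]*d,(v-K[1,2])/K[1,1]*d,d],-1)
    Rm=np.array(c["rotation"]); Rm=Rm if Rm.shape==(3,3) else R.from_rotvec(Rm).as_matrix()
    p=p@Rm.T+np.array(c["origin"]); p[d==0]=np.nan
    return p
def save(c,n): cv2.imwrite(f"pics/{n}.png",c["frame"][:,:,::-1])
E
python3 - <<'E'
from h import *
np.set_printoptions(precision=4,suppress=True)
print(read_state())
names="orange_basket orange_basket_bar orange_stand orange_stand_seat orange_stand_shelf green_basket green_basket_bar green_stand green_stand_seat green_stand_shelf amber_tape eraser pump_bottle driver_stand".split()
for n in ["scene","top"]:
    c=camera(n); save(c,n); np.savez(f"{n}.npz",cloud=cloud(c),rgb=c["frame"],mtx=c["mtx"],rot=c["rotation"],org=c["origin"])
    print(n,c["origin"],np.array(c["rotation"]).tolist())
    for t in names:
        print(t,[(np.round(s["position"],3).tolist(),round(s["confidence"],2)) for s in spot_in(c,t)][:2])
print(read_state()["t"])
E
```

```text
pics
{'t': 0.0, 'qpos': array([-1.4843,  0.3812,  1.2983,  0.    ,  1.4636, -0.2153]), 'qvel': array([ 0.0001,  0.0008, -0.0009, -0.001 ,  0.0003,  0.0011]), 'effort': array([  0.0005, -44.8461, -23.1277,  -0.0002,   0.0047,   0.    ]), 'tcp_pos': array([ 0.1635, -0.5248,  0.2307]), 'ee_rot': array([-1.3359,  0.9847, -0.9831]), 'contact_force': array([-0.1197,  0.1363,  0.7192]), 'torque': array([-0.0144, -0.0054,  0.0144]), 'gripper_width': 0.08554397586295194}
scene [-0.2471  0.8088  1.2478] [-1.0067497210889353, 2.4647440703624355, -1.0138764521488306]
orange_basket [([0.476, 0.076, 0.034], 0.8)]
orange_basket_bar [([0.476, 0.077, 0.032], 0.73), ([0.539, 0.418, 0.192], 0.45)]
orange_stand [([0.535, 0.418, 0.19], 0.81)]
orange_stand_seat [([0.533, 0.414, 0.189], 0.9)]
orange_stand_shelf [([0.536, 0.417, 0.189], 0.76)]
green_basket [([0.444, -0.21, 0.026], 0.96), ([0.478, 0.076, 0.029], 0.62)]
green_basket_bar [([0.448, -0.208, 0.031], 0.57)]
green_stand [([0.698, -0.119, 0.197], 0.59)]
green_stand_seat [([0.697, -0.12, 0.196], 0.58)]
green_stand_shelf [([0.699, -0.115, 0.2], 0.75),
[... 366 characters left out ...]
([0.524, 0.395, 0.364], 0.56)]
orange_basket_bar [([0.474, 0.079, 0.011], 0.9)]
orange_stand [([0.522, 0.396, 0.365], 0.85)]
orange_stand_seat [([0.524, 0.393, 0.365], 0.78), ([0.317, 0.235, 0.02], 0.44)]
orange_stand_shelf [([0.522, 0.396, 0.366], 0.58)]
green_basket [([0.435, -0.228, 0.021], 0.83)]
green_basket_bar [([0.429, -0.23, 0.021], 0.96)]
green_stand [([0.677, -0.126, 0.365], 0.79)]
green_stand_seat [([0.678, -0.126, 0.366], 0.9)]
green_stand_shelf [([0.678, -0.125, 0.365], 0.57)]
amber_tape [([0.46, 0.081, 0.017], 0.43)]
eraser [([0.428, -0.238, 0.018], 0.44), ([0.477, 0.081, 0.012], 0.16)]
pump_bottle [([0.587, 0.118, 0.102], 0.9)]
driver_stand [([0.318, 0.238, 0.021], 0.68)]
1.5
```

View pics/scene.png

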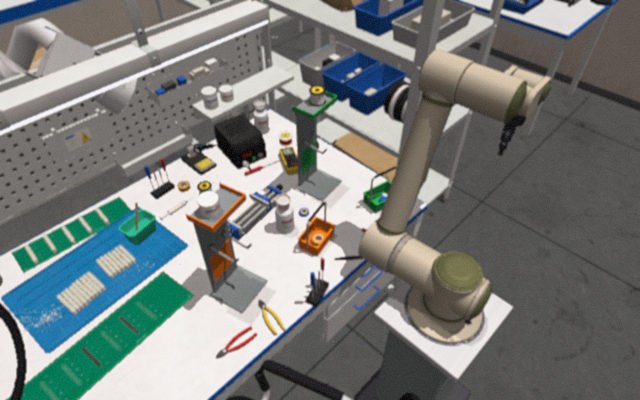

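View pics/top.png

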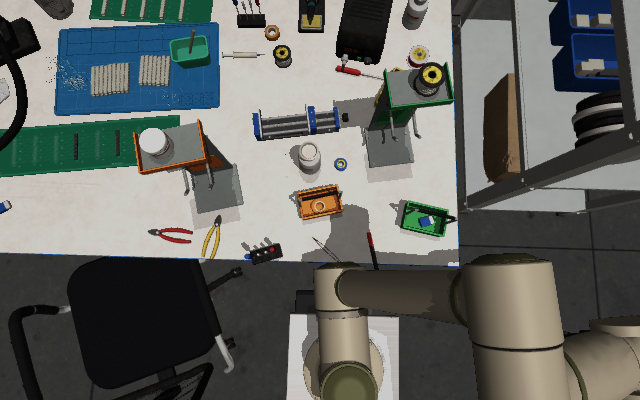

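Both baskets, both stands (open to the robot), the bottle (309,155) and the driver block (263,253) are visible in the top view; the orange basket is at (320,203), the green at (424,219). Next I fit poses from the depth data.

```bash
cat > fit.py <<'E'
from h import *
np.set_printoptions(precision=4,suppress=True)
D={n:np.load(n+".npz") for n in("scene","top")}
print("fx",D["top"]["mtx"][0,0],D["scene"]["mtx"][0,0])
def line(p):
    m=np.median(p[:,:2],0);q=p[:,:2]-p[:,:2].mean(0);d=np.linalg.svd(q,full_matrices=False)[2][0];d=d*np.sign(d[1]);t=q@d
    return p[:,:2].mean(0),np.arctan2(-d[0],d[1]),np.ptp(t),(p[:,:2].mean(0)+d*(t.max()+t.min())/2)
for n,d in D.items():
    P=d["cloud"].reshape(-1,3);hsv=cv2.cvtColor(d["rgb"],cv2.COLOR_RGB2HSV).reshape(-1,3).astype(int)
    col={"orange":(abs(hsv[:,0]-11)<7)&(hsv[:,1]>150)&(hsv[:,2]>80),"green":(abs(hsv[:,0]-65)<12)&(hsv[:,1]>120)&(hsv[:,2]>40)}
    for c,b,s in(("orange",(.475,.079),(.53,.40)),("green",(.435,-.225),(.685,-.12))):
        near=np.hypot(P[:,0]-b[0],P[:,1]-b[1])<.11
        q=P[near&col[c]&(P[:,2]>.035)&(P[:,2]<.06)]
        r=cv2.minAreaRect(q[:,:2].astype(np.float32)); print(n,c,"rim",len(q),np.array(r[0]),np.array(r[1]),r[2],np.median(q[:,2]))
        q=P[near&(P[:,2]>.138)&(P[:,2]<.165)]
        if len(q)>8: print("  bar",len(q),*line(q),np.median(q[:,2]),q[:,2].max())
        ns=np.hypot(P[:,0]-s[0],P[:,1]-s[1])<.16
        q=P[ns&col[c]&(P[:,2]>.34)&(P[:,2]<.40)]
        r=cv2.minAreaRect(q[:,:2].astype(np.float32)); print("  shelf",len(q),np.array(r[0]),np.array(r[1]),r[2],np.percentile(q[:,2],[2,50,98]))
        q=P[ns&(P[:,2]>.355)&(P[:,2]<.40)]
        r=cv2.minAreaRect(q[:,:2].astype(np.float32)); print("  shelfall",len(q),np.array(r[0]),np.array(r[1]),r[2],np.percentile(q[:,2],[2,50,98]))
        q=P[ns&(P[:,2]>.195)&(P[:,2]<.235)]
        print("  midlevel",len(q)); 
        np.save(f"mid_{n}_{c}.npy",q)
        fm=ns&(P[:,2]>.003)&(P[:,2]<.014)&(hsv[:,1]<60)&(hsv[:,2]<190)
        q=P[fm]; r=cv2.minAreaRect(q[:,:2].astype(np.float32)); print("  foot",len(q),np.array(r[0]),np.array(r[1]),r[2],np.median(q[:,2]))
    # background height check
    q=P[(abs(P[:,0]-.4)<.05)&(abs(P[:,1]-.0)<.05)];print(n,"bench z",np.nanmedian(q[:,2]))
# zoom crop top
im=D["top"]["rgb"][60:260,130:470,::-1];cv2.imwrite("pics/zoom.png",cv2.resize(im,None,fx=2.35,fy=2.35,interpolation=cv2.INTER_CUBIC))
im=D["scene"]["rgb"][80:310,180:410,::-1];cv2.imwrite("pics/zoom2.png",cv2.resize(im,None,fx=2.6,fy=2.6,interpolation=cv2.INTER_CUBIC))
E
python3 fit.py
```

```text
fx 384.7076044957532 455.701214827219
scene orange rim 219 [0.473  0.0848] [0.0833 0.1259] 13.608342170715332 0.04614780374603544
  bar 104 [0.4861 0.0939] -1.3265834196326873 0.11539739810193904 [0.5214 0.1027] 0.15085938734337023 0.15962558073547872
  shelf 351 [0.5245 0.4022] [0.0868 0.1408] 14.911127090454102 [0.3667 0.3781 0.3851]
  shelfall 1266 [0.5284 0.4023] [0.0947 0.1431] 15.073257446289062 [0.3629 0.3695 0.3964]
  midlevel 458
  foot 1413 [0.5331 0.4224] [0.2779 0.1775] 44.249820709228516 0.007193301776006189
scene green rim 118 [ 0.4314 -0.2253] [0.1239 0.0824] 78.95157623291016 0.04366673216386463
  bar 77 [ 0.4336 -0.2202] -0.20430211315432636 0.11791636596444988 [ 0.4328 -0.224 ] 0.1505982681305602 0.15760635204824713
  shelf 193 [ 0.6816 -0.1244] [0.09  0.146] 8.307319641113281 [0.3668 0.377  0.385 ]
  shelfall 689 [ 0.6825 -0.1241] [0.0941 0.1468] 7.616358280181885 [0.3615 0.3698 0.3957]
  midlevel 293
  foot 697 [ 0.7023 -0.0743] [0.2453 0.2335] 16.86187171936035 0.006884414213498502
scene bench z -0.004072268102967014
top orange rim 199 [0.4755 0.0831] [0.0818 0.1
[... 269 characters left out ...]
0.5304 0.4013] [0.0915 0.1409] 14.275725364685059 [0.3661 0.3697 0.3931]
  midlevel 256
  foot 1863 [0.5122 0.4109] [0.2422 0.1878] 27.884822845458984 0.00877954698543304
top green rim 254 [ 0.4363 -0.227 ] [0.1223 0.082 ] 78.75837707519531 0.049686588829660594
  bar 162 [ 0.4362 -0.2263] -0.20180288036202246 0.11974052776915742 [ 0.436  -0.2273] 0.15339323119167092 0.15787884143239417
  shelf 377 [ 0.6849 -0.1256] [0.0897 0.1407] 8.748478889465332 [0.3675 0.3826 0.3866]
  shelfall 2098 [ 0.6862 -0.1254] [0.0925 0.1409] 8.826372146606445 [0.3653 0.3695 0.3936]
  midlevel 267
  foot 1791 [ 0.6909 -0.081 ] [0.2809 0.2291] 9.715319633483887 0.008061750165502701
top bench z 0.0003545677419054538
```

View pics/zoom.png

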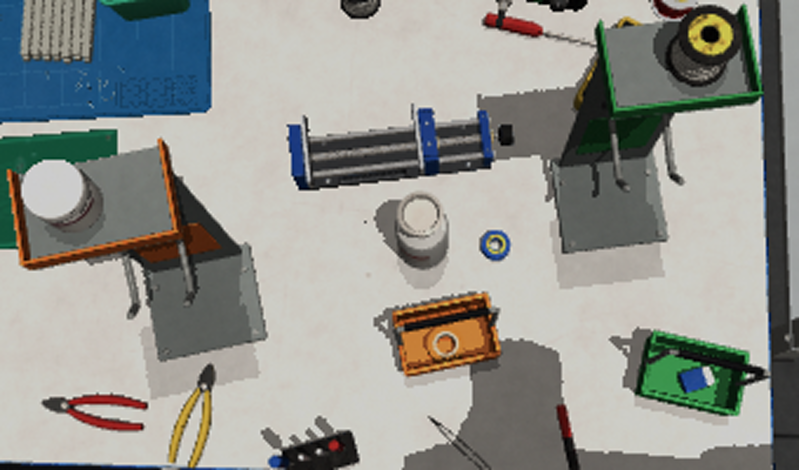

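View pics/zoom2.png

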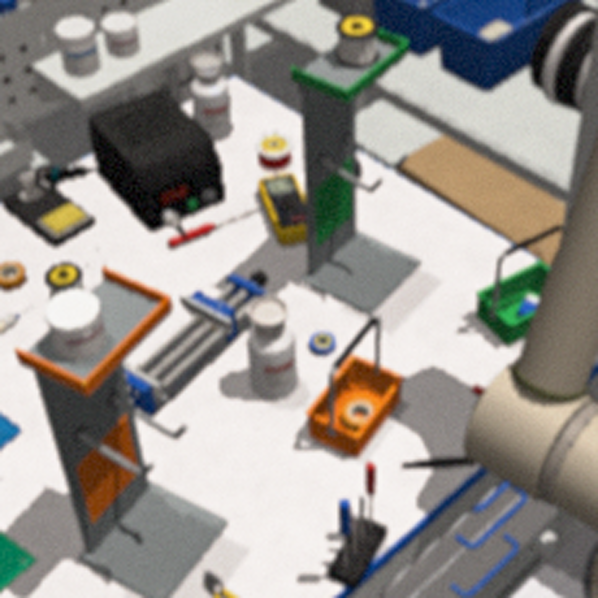

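The zooms confirm yaw signs and the prong pairs (green near zoom px (620,185) and (680,180), orange near (133,310) and (190,300)). I'll check the prongs in the fitted stand frames, get the orange bar cleanly, and test IK.

```bash
cat >> h.py <<'E'
def rz(a): return np.array([[np.cos(a),-np.sin(a),0],[np.sin(a),np.cos(a),0],[0,0,1]])
def ori(yaw,lean,flip=False):
    "tool y = approach: forward & down, leaning back by lean; tool x = jaw direction; z along bar"
    a=np.array([np.sin(lean),0,-np.cos(lean)]);x=np.array([np.cos(lean),0,np.sin(lean)])
    if flip:x=-x
    return rz(yaw)@np.stack([x,a,np.cross(x,a)],1)
B={"orange":(np.array([.4755,.0831,.150]),.246),"green":(np.array([.4363,-.2270,.150]),-.199)}
S={"orange":(np.array([.4840,.3895,.210]),.25),"green":(np.array([.639,-.1326,.210]),.153)}
E
python3 - <<'E'
from h import *
np.set_printoptions(precision=4,suppress=True)
print(hold_point_z, R.from_rotvec(read_state()["ee_rot"]).as_matrix())
from h import *
for c in S:
    s,y=S[c]
    for n in("scene","top"):
        P=np.load(n+".npz")["cloud"].reshape(-1,3)
        q=(P-s)@rz(y)
        m=(q[:,0]>-.045)&(q[:,0]<.05)&(abs(q[:,1])<.06)&(q[:,2]>-.03)&(q[:,2]<.04); q=q[m]
        for sg in(1,-1):
            k=q[(q[:,1]*sg>0)&(q[:,0]<0.05)]
            if len(k)>3:
                t=k[k[:,2]>.01]; print(c,n,sg,len(k),"y med",np.median(k[:,1]),"xmin",np.percentile(k[:,0],3),"zmax",np.percentile(k[:,2],97),"seat z",np.median(k[abs(k[:,0])<.01,2]),"tip",len(t),t.mean(0) if len(t) else 0)
    b,yb=B[c]
    for n in("scene","top"):
        P=np.load(n+".npz")["cloud"].reshape(-1,3); q=(P-b)@rz(yb)
        k=q[(abs(q[:,0])<.02)&(abs(q[:,1])<.065)&(abs(q[:,2])<.015)]
        f=np.polyfit(k[:,1],k[:,0],1);print(" bar",c,n,len(k),"x off",np.median(k[:,0]),"dyaw",-f[0],"y mid",(k[:,1].min()+k[:,1].max())/2,np.ptp(k[:,1]))
for lean in(.6,.7,.8):
  for fl in(0,1):
    for c in("green","orange"):
        for nm,(p,y),o in(("pre",B[c],(0,0,0)),("lift",B[c],(0,0,.17)),("far",S[c],(-.09,0,.11)),("in",S[c],(0,0,.034)),("seat",S[c],(0,0,0))):
            M=ori(y,lean,fl);g=p+rz(y)@np.array(o)-(.08 if nm=="pre" else 0)*M[:,1]
            q=inverse_kinematics(g+hold_point_z*M[:,1],R.from_matrix(M).as_rotvec())
            print(lean,fl,c,nm,q if q is None else np.array(q))
E
```

```text
0.0187 [[ 0.2973  0.      0.9548]
 [-0.9548 -0.      0.2973]
 [ 0.     -1.      0.    ]]
orange scene 1 69 y med 0.032923287331146994 xmin -0.024606455180532442 zmax 0.01649553195518896 seat z -0.006017804903678342 tip 9 [-0.0224  0.0326  0.0151]
orange scene -1 66 y med -0.026897861013164936 xmin -0.023830454242347077 zmax 0.015719324687332926 seat z -0.007072829422068244 tip 6 [-0.0237 -0.0268  0.0156]
orange top 1 97 y med 0.028854892233242956 xmin -0.02251393004772964 zmax 0.01749928558152978 seat z -0.004428345176567677 tip 15 [-0.0198  0.029   0.0155]
orange top -1 93 y med -0.030849824890484483 xmin -0.023369277173740842 zmax 0.018954164207074558 seat z -0.0046448846101542485 tip 14 [-0.0208 -0.0308  0.0168]
 bar orange scene 91 x off -0.003821782102671359 dyaw -0.011961742342871735 y mid 0.004612855241241512 0.11965140471233479
 bar orange top 159 x off -0.0008726763008647124 dyaw -0.00616428874359083 y mid -0.0011154352586865944 0.12187068447155719
green scene 1 51 y med 0.03239758570901547 xmin -0.026127851980382054 zmax 0.01623031163096375 seat z -0.008521308408148492 tip 
[... 4051 characters left out ...]
  1.6872 -0.6557  0.3874  0.8508]
0.8 1 green pre [-1.1427  0.067   2.1519  1.0923  0.7133  1.4064]
0.8 1 green lift [-0.9871 -0.0163  1.8186  0.7356  0.8602  1.9973]
0.8 1 green far [-0.7102  0.1495  1.6343  0.7524  0.9235  1.9442]
0.8 1 green in [-0.5651  0.3635  1.5733  0.8013  0.717   1.9335]
0.8 1 green seat [-0.5651  0.4062  1.6212  0.8839  0.6566  1.8268]
0.8 1 orange pre [-0.3709  0.0196  2.2044  1.1262  0.4776  1.6042]
0.8 1 orange lift [-0.253  -0.0541  1.8542  0.5702  0.6892  2.3191]
0.8 1 orange far [ 0.6537  0.114   1.6777 -0.4846  0.6497 -2.4553]
0.8 1 orange in [ 0.5769  0.3237  1.6382 -0.539   0.4654 -2.4188]
0.8 1 orange seat [ 0.5769  0.3688  1.6872 -0.6557  0.3874 -2.2908]
```

Prongs and bars match the fits to within 1–2 mm. Starting with green: grasp with a 0.7 rad lean, lift, carry to the pre-hook pose, and look.

```bash
cat >> h.py <<'E'
LEAN=.7
def pose(p,y,off=(0,0,0),back=0.):
    "TCP pose with grasp point at p + off (in yaw frame), backed off along the approach"
    M=ori(y,LEAN); return p+rz(y)@np.array(off,float)+(hold_point_z-back)*M[:,1],R.from_matrix(M).as_rotvec()
def st(tag):
    s=read_state();print(tag,"t",round(s["t"],2),"tcp",np.round(s["tcp_pos"],4),"F",np.round(s["contact_force"],1),"w",round(s["gripper_width"],4),flush=True)
def pick(c):
    p,y=B[c]
    gripper_to(.06,50)
    reach(*pose(p,y,(0,0,.12),.08)); st("above")
    move_l(*pose(p,y,back=.08),rate=.15)
    move_l(*pose(p,y),rate=.08); st("at bar")
    gripper_to(0,50); st("closed")
    move_l(*pose(p,y,(0,0,.02)),rate=.05); move_l(*pose(p,y,(0,0,.17)),rate=.12); st("lifted")
def carry(c):
    move_l(*pose(*S[c],(-.095,0,.11)),rate=.15); pause(.3); st("far")
E
python3 - <<'E'
from h import *
pick("green"); carry("green")
c=camera("top");save(c,"g1");P=cloud(c);np.save("g1.npy",P)
s,y=S["green"];q=(P.reshape(-1,3)-s)@rz(y)-np.array([-.095,0,.11])
k=q[(abs(q[:,1])<.062)&(abs(q[:,1])>.02)&(abs(q[:,0])<.015)&(abs(q[:,2])<.02)]
print(len(k),np.median(k,0),k.min(0),k.max(0),np.polyfit(k[:,1],k[:,0],1))
E
```

```text
above t 3.32 tcp [ 0.3976 -0.22    0.3169] F [-0.  -0.4 -1. ] w 0.0596
at bar t 5.42 tcp [ 0.448  -0.2294  0.136 ] F [-0.4 -0.2 -0.1] w 0.0598
closed t 5.94 tcp [ 0.4482 -0.2295  0.1359] F [-0.7  0.2  3.2] w 0.008
lifted t 7.89 tcp [ 0.448  -0.2292  0.3049] F [ 0.8  0.4 -1. ] w 0.0083
far t 9.26 tcp [ 0.5568 -0.1455  0.3058] F [ 0.4  0.5 -1.9] w 0.008
117 [0.00083724 0.02888223 0.00284473] [-0.00323385 -0.06033631 -0.0193569 ] [0.00627374 0.05985688 0.00756302] [0.00236955 0.0010945 ]
```

Run:
```python
from h import *
a=camera("scene")["frame"];b=cv2.imread("pics/g1.png")[:,:,::-1]
im=np.hstack([cv2.resize(a[60:320,200:460],(400,400)),cv2.resize(b[50:270,300:520],(400,400))])
cv2.imwrite("pics/g2.png",im[:,:,::-1])
```

```text
(no output)
```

View pics/g2.png

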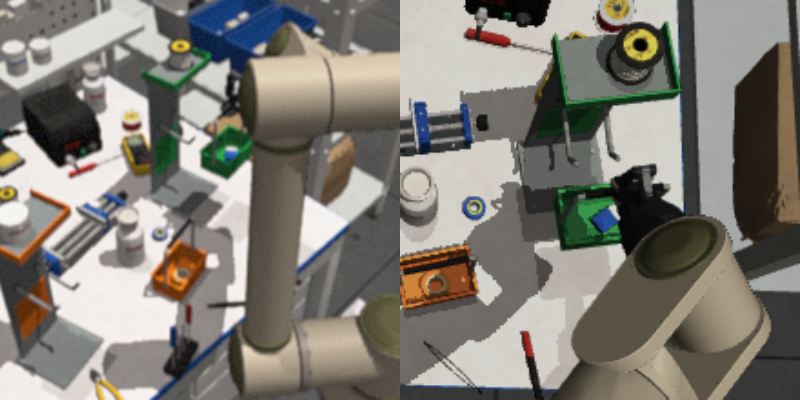

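Right pane shows the green basket upright, eraser inside (605,218), square to the stand's prongs. Hooking it.

```bash
cat >> h.py <<'E'
def hang(c):
    s=S[c]
    move_l(*pose(*s,(-.095,0,.036)),rate=.1)
    print(move_l(*pose(*s,(.002,0,.036)),rate=.06,contact_N=8)); st("over seat")
    print(move_l(*pose(*s,(.002,0,-.004)),rate=.03,contact_N=5)); st("seated")
def release(c):
    s=S[c]; p=read_state()["tcp_pos"]; M=ori(s[1],LEAN)
    gripper_to(.04); pause(.3); st("open")
    move_l(p-.13*M[:,1],rate=.08); st("away")
def check(c,tag):
    s,y=S[c]; 
    for n in("top","scene"):
        k=camera(n);save(k,f"{tag}_{n}");q=(cloud(k).reshape(-1,3)-s)@rz(y)
        k=q[(abs(q[:,1])<.065)&(abs(q[:,1])>.036)&(abs(q[:,0])<.04)&(q[:,2]>-.02)&(q[:,2]<.02)]
        print(n,len(k),"bar x,y,z",np.median(k[:,0]),(k[:,1].min()+k[:,1].max())/2 ,np.percentile(k[:,2],90)-.005,"yaw",-np.polyfit(k[:,1],k[:,0],1)[0])
E
python3 - <<'E'
from h import *
hang("green")
E
```

```text
False
over seat t 12.02 tcp [ 0.6527 -0.1305  0.2317] F [-0.4  0.4 -1.4] w 0.0082
True
seated t 13.12 tcp [ 0.653  -0.1304  0.1952] F [-2.1  0.2  4.3] w 0.0085
```

Run:
```python
from h import *
release("green"); check("green","g3")
a=cv2.imread("pics/g3_scene.png");b=cv2.imread("pics/g3_top.png")
cv2.imwrite("pics/g3.png",np.hstack([cv2.resize(a[60:320,200:460],(400,400)),cv2.resize(b[50:270,300:520],(400,400))]))
```

```text
open t 13.83 tcp [ 0.6524 -0.1301  0.1941] F [-0.5 -0.4 -0. ] w 0.0404
away t 15.62 tcp [ 0.5703 -0.1431  0.2942] F [-0.1 -0.1 -0.3] w 0.0399
top 67 bar x,y,z 0.0022661535351763433 -0.0008597903058900104 0.0002746849286546322 yaw -0.0018823890339811063
scene 35 bar x,y,z 9.071735044845923e-05 0.0023969242702359117 -0.0012053527679561685 yaw -0.009495095324530049
```

View pics/g3.png

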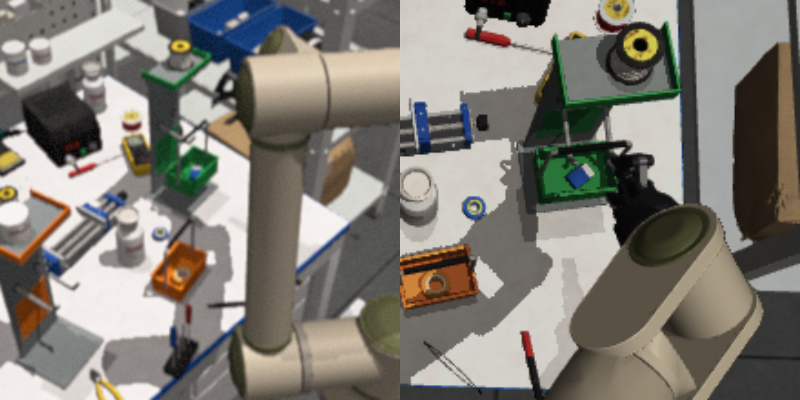

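The green basket hangs level on both prongs with the eraser inside (right pane, 575,175), bar at about (2, -1, 0) mm from the seat. Now orange.

Run:
```python
from h import *
p=read_state()["tcp_pos"]; move_l(p+[-.08,.02,.05],rate=.15)
pick("orange"); carry("orange")
s,y=S["orange"];c=camera("top");save(c,"o1");q=(cloud(c).reshape(-1,3)-s)@rz(y)-np.array([-.095,0,.11])
k=q[(abs(q[:,1])<.062)&(abs(q[:,1])>.02)&(abs(q[:,0])<.015)&(abs(q[:,2])<.02)]
print(len(k),np.median(k,0),k.min(0),k.max(0),np.polyfit(k[:,1],k[:,0],1) if len(k)>5 else 0)
a=camera("scene")["frame"][:,:,::-1];b=cv2.imread("pics/o1.png")
cv2.imwrite("pics/o2.png",np.hstack([cv2.resize(a[130:330,170:370],(400,400)),cv2.resize(b[90:290,120:320],(400,400))]))
```

```text
above t 17.68 tcp [0.4379 0.0729 0.3173] F [-0.1 -1.  -0.6] w 0.0598
at bar t 19.77 tcp [0.4871 0.086  0.1359] F [-0.5  0.2 -0.7] w 0.06
closed t 20.3 tcp [0.4872 0.086  0.1359] F [-1.2 -0.4  3.2] w 0.0081
lifted t 22.25 tcp [0.4869 0.0861 0.3048] F [-0.4 -0.7 -2.8] w 0.0081
far t 24.67 tcp [0.4037 0.3688 0.3057] F [ 0.2 -0.8 -2. ] w 0.0081
128 [ 0.00028428 -0.03040062  0.00380502] [-0.00373918 -0.06186191 -0.01886234] [0.00665984 0.05777912 0.00841042] [0.00247273 0.00067945]
```

View pics/o2.png

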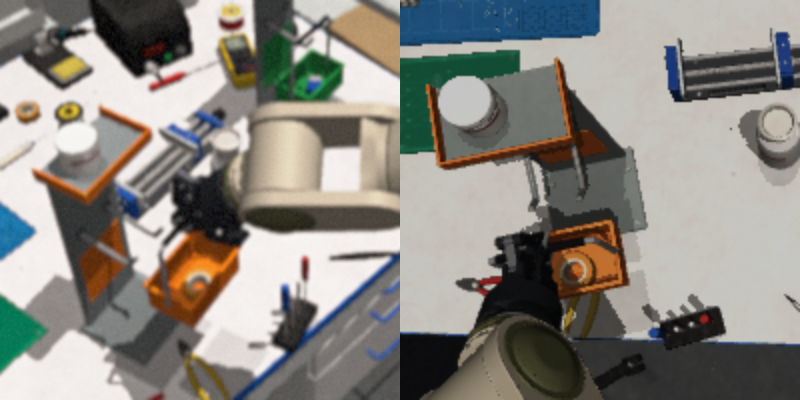

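The orange basket hangs upright from the grip with the tape inside (575,268), square in front of its prongs; the driver block and bottle are clear.

Run:
```python
from h import *
hang("orange")
z=read_state()["tcp_pos"][2]+.0187*np.cos(LEAN)-.210
print("bar z above seat",z)
if abs(z)<.006:
    release("orange")
    p=read_state()["tcp_pos"]; move_l(p+[-.06,-.04,.06],rate=.15); pause(.5)
    for c in S: print(c); check(c,"f_"+c)
    k=camera("top")
    for t in("pump_bottle","driver_stand","amber_tape","eraser"): print(t,[(np.round(d["position"],3).tolist(),round(d["confidence"],2)) for d in spot_in(k,t)][:2])
    a=cv2.imread("pics/f_orange_scene.png");b=cv2.imread("pics/f_orange_top.png")
    cv2.imwrite("pics/f.png",np.hstack([cv2.resize(a[60:330,170:440],(390,390)),cv2.resize(b[60:290,130:470],(410,278))[:0].reshape(0,410,3) if 0 else cv2.copyMakeBorder(cv2.resize(b[60:290,130:470],(410,278)),0,112,0,0,cv2.BORDER_CONSTANT)]))
    st("end")
```

```text
False
over seat t 27.43 tcp [0.4974 0.393  0.2317] F [ 0.1  0.8 -1.8] w 0.0081
True
seated t 28.54 tcp [0.4977 0.393  0.1951] F [-0.6 -0.8  4.3] w 0.0083
bar z above seat -0.0006423536493105619
open t 29.25 tcp [0.4971 0.3926 0.1937] F [0.3 0.4 0.7] w 0.0403
away t 31.03 tcp [0.4167 0.3722 0.2941] F [ 0.2 -0.3  0.3] w 0.0397
orange
top 73 bar x,y,z 0.0016062894374314477 -0.002100685088129682 0.0017139927142786537 yaw -0.00156552221622855
scene 62 bar x,y,z -0.00014639700453326717 0.002086871186884387 -0.00044853570312324443 yaw -0.003230186775191788
green
top 69 bar x,y,z 0.0023079495874335377 -0.0004318726329960304 0.0016291122795881732 yaw -0.004155115344628104
scene 37 bar x,y,z -0.0003332927770365597 0.0038320588917630065 -0.0015634885136770484 yaw -0.01573042678901077
pump_bottle [([0.586, 0.118, 0.103], 0.58)]
driver_stand [([0.315, 0.238, 0.023], 0.73)]
amber_tape [([0.476, 0.386, 0.08], 0.74), ([0.686, -0.121, 0.369], 0.72)]
eraser [([0.475, 0.385, 0.08], 0.55), ([0.64, -0.148, 0.08], 0.53)]
end t 32.76 tcp [0.3567 0.3322 0.3541] F [-0.2  0.4  0. ] w 0.0403
```

View pics/f.png

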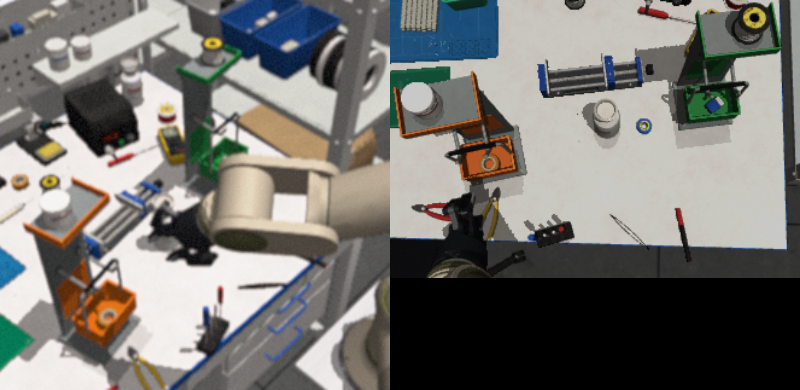

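Both baskets hang level with their contents (tape at (488,163), eraser at (715,103)), the gripper is clear, and the bottle and block have not moved. Handing in.

```bash
python3 -c "
from plant import *
print(finish_job())"
```

```text
the job is handed in; nothing more can be done
None
```

Both baskets are hanging on the double hook of their own colour's stand, each with its contents still inside. I handed the job in at about 33 s of the 64 s allowed; the interface gives no verdict.

I gripped each handle bar leaning back 0.7 rad, lifted, went in over the prong tips, lowered to contact and released.

| Last check | Orange | Green |
|---|---|---|
| Bar from the seat point, top camera (x, y, z in mm) | 2, -2, 2 | 2, 0, 2 |
| Bar from the seat point, scene camera (x, y, z in mm) | 0, 2, 0 | 0, 4, -2 |
| Contents in the final picture | tape roll inside | eraser inside |

- **Bottle and driver block:** both were re-detected within about 3 mm of where they started.
- **Gripper:** it is open and clear of everything, with the tool force near zero.
- **Disagreements:** the two cameras differ by 2–4 mm, in line with their calibration and the networks' accuracy. The network's best eraser hit was really the tape roll, and its second hit was the eraser in the green basket, as the picture confirms. No check failed.

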